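# Lever a clipped heat sink off a circuit board

### The job

Take the pry bar from its rest and, bearing on the steel fulcrum, lever up the end of the heat sink that faces the fulcrum until it springs out of its two white clips; do not take hold of the sink while it is still clipped down. Put the bar back on its rest, then lift the loosened sink off the board and set it down upright, without dropping it, flat on the floor of the grey parts tray. Leave the tub, screwdriver, bottle and phone alone.

Things in the scene. Friction and masses are not known exactly. Their poses are not given: they have to be found in the camera images.
- board: Green circuit board in an open black chassis, x -112..75, y +-68 mm, on a fixed sloping stand. z is its normal, 26 deg off vertical (it leans away from the robot); x runs level, y straight up the slope. Origin on the board's surface under the middle of the seated heat sink; other board offsets use this frame. Rims at |y| 66 are 10 mm high, the rim at x 73 18 mm.
- finger_lane (a point): Point on the board's surface at board (-5, 0, 0) mm. Beside the sink only board x -34..24 is free of parts, out to |y| 53, for the fingers. Black side guides 26 mm high stand at x -46..-36 and 26..36, |y| 27..33; end stops 16 mm high at x 38.5..44.5; sockets 22 mm high at x 52..64.
- bar_lane (a point): Point on the board's surface at board (-75, 0, 0) mm. From x -112 to the sink's foot the lane |y| < 13 is free for the bar, but for the fulcrum. Beside it stand the clips and capacitors up to 26 mm high, at x -84..-50, |y| 34 and more.
- clips (a point): Midway between the two white sprung clips, board (-52, 0, 22) mm. Clips: x -66..-50, |y| 14..25, 27 mm high. They hook over the corners of the seated sink's near end; springing them takes 15 to 35 N upward there. Once the end has risen 8 to 9 mm they snap in beneath it and hold it up: the sink then stands loose, tilted about 5 deg.
- sink: Finned aluminium heat sink, 160 to 240 g. Origin under its middle, at the underside of its copper foot; axes as the board's when seated. Foot x -20..38, y +-22, z 0..14 mm. Base plate x -52..38, y +-26, z 14..18: its near (-x) end overhangs, with 14 mm of free height beneath. Fin block x -32..38, y +-26, z 18..44, to be gripped across y (52 mm) about x -5.
- sink_lip (a point): Middle of the sink's near end (-x end face of the base plate), at half the plate's thickness: (-52, 0, 16) mm in the sink's frame.
- lip_seat (a point): Where sink_lip is when the sink is fully seated; fixed to the board at (-52, 0, 16) mm.
- fulcrum_top (a point): Top of the fixed steel fulcrum, a round-topped (radius 5 mm) rib across y, 36 mm wide, at board (-92, 0, 26) mm. Axes as the board's.
- fulcrum: That same fulcrum as a solid (its origin and axes are those of the board).
- bar: Straight pry bar. Origin at the middle of its black handle (x +-50, y +-9, z +-7 mm); flat steel blade 14 mm wide, 4 mm thick (z +-2) from x 45 to the tip at x 165. z up as it lies on its rest. 130 g. Grip the handle across y.
- bar_tip (a point): Middle of the end of the bar's blade, at (165, 0, 0) mm in the bar's frame.
- rest: Fixed plywood rest for the bar. Base 150 x 50 mm, 6 mm thick; two saddles, the handle's at x -42 (top z 27) and the blade's at x 80 (top z 32), each 10 mm long in x, with cheeks 10 mm high that leave 4 mm beside the bar. Origin on the bench; x towards the bar's tip.
- rest_mid (a point): Where the bar's origin is when it lies on its rest: (0, 0, 34) mm in the rest's frame. Axes as the rest's.
- tray: Grey open parts tray, fixed, 170 (x) x 150 (y) x 24 mm high, walls and floor 4 mm thick. Origin at the centre of its underside, on the bench.
- tub: Loose white round open tub, 96 mm across, 55 mm high; bystander. Origin at its underside.
- driver: Loose screwdriver lying on the bench, 160 mm long; bystander. x along it.
- bottle: Loose white bottle with a black cap, 52 mm across, 130 mm high; bystander. Origin at its underside.
- phone: Loose black phone lying flat, 72 x 148 x 9 mm; bystander. Origin at its underside.
Not all that is in view belongs to the job. What is shaped like the sink but pink is not meant.

How it is judged:
By the outcome, as a careful person would: the job done as asked, in the order asked, and still so for the second after the job is handed in, with the robot touching nothing.
It also fails if it takes over 64 s, if anything falls off the work surface, if the arm or the gripper's body presses on something with over 40 N, if the wrist force passes 120 N, or if a joint passes its speed limit or range.

### The arm

A 6-joint arm with a two-finger parallel gripper is mounted at the origin on the work surface. World frame = base frame: x ahead of the robot, y to its left, z up, the work surface at z = 0. Lengths are in mm, angles in degrees, forces in N, time in s.
With the tool pointing down it reaches from about 225 to 725 mm from the base axis. Payload 3.1 kg.
Tool frame: the origin (TCP) lies midway between the tips of the shut fingers; the grasp point (between the pads) lies 19 mm behind it; z points along the fingers, y is the line along which they close (so a half turn about z gives the same grasp; the last joint's range is limited). The gripper opens to 85 mm and grips with 20 to 120 N. Pads are 22 mm wide; open, the fingers measure 114 mm over their backs; the gripper's body (76 mm by 85 mm) begins 54 mm behind the grasp point. The pads swing forward as they close: fully open they stand 13 mm farther back than shut.
Start: joints at [68.881, 2.75, 5.684, 92.934, 0, 82.678], TCP at [125.21, 509.843, 231.312] pointing down, gripper open.
Joint ranges: [-166.93, 166.93], [-56.73, 111.36], [-69.38, 81.34], [-121.58, 131.49], [-85.45, 84.26], [-180, 180]. Speed limits (degrees/s): [159.86, 159.86, 180, 180, 180, 180].

### API

Orientations are given as [roll, pitch, yaw] about the fixed x, y, z axes, in that order (R = Rz(yaw) Ry(pitch) Rx(roll)).
In Python, from cell import manip gives the robot as it stands. The module is installed in compiled form; this text tells all that it offers.
- The arm moves only by the shell command python3 -m pendant 'ROWS' [FORCE]. ROWS is JSON, a list of rows, each a list of 7 numbers: the shift along the tool's x, y, z in m, then the turn, a rotation vector about the tool's x, y, z in degrees, then the closure, from 0 (fully open) to 1 (shut). A call has 1 to 20 rows; each row is the pose to reach, as a shift and turn from the pose commanded when the call began, along the tool's axes at that moment; what a row does not reach only later rows make up. A row lasts 1/12 s, in which the tool goes at most 41.7 mm and 7.16 degrees, less where a joint would pass 70% of its speed; a pose out of reach is approached as far as the arm can. A call with a gripper value outside its range is refused whole. The fingers move at their own pace and stop on an object; FORCE is the grip in N (left out, the last holds). Time passes only in rows, so rows that repeat a pose let the fingers close. It gives the time, the measured TCP pose, the force, the opening and the grip force at its end, in the units of the state.
- manip.sense(): the state, without advancing time (a new reading comes with each control period).
- manip.camera(name): name is "scene" or "top" or "wrist"; returns a dict with "pixels" (420x560x3 uint8, red, green, blue), "fov_y" (degrees; the focal length in pixels is half the picture's height over the tangent of half this angle, whatever the lens; pixels are square), "cx", "cy" (the principal point, pixels), "eye" and "rotation" of the camera in the world; the wrist camera has in their place "hand_eye" (4x4, takes a point from camera to tool coordinates, whose origin is the TCP and whose axes are the flange's). Camera axes: x right, y up, looking along -z (the intrinsics and any distortion apply to the point x, -y, -z); pixel columns grow to the right and rows downward; lengths in mm; the calibration is good to about 2 mm. A picture is of the moment at which its call begins: read the wrist's pose just before it. There is no depth.
- manip.finish_job(): hands the job in; it is judged then, once.
The state is a dict: "clock": time; "q": joint angles; "joint_vel": joint speeds; "tau": joint torques, N m; "position": TCP position; "tool_rot": TCP orientation; "force": force on the tool from outside, world axes, zero at the start; "moment": the same for the moment, N m; "grip_width": opening from 0.0 (shut) to 1.0 (fully open); "gripper_force": force on a finger pad.
Only numpy, scipy, OpenCV 4.12 (cv2) and the standard library are available. Lean on these libraries where they do the work, as an engineer would, in place of code of your own. Each camera call takes 0.05 s, during which the arm holds its last target. There are 200 camera calls.

## Working session

There is one attempt and no reset: what is moved stays moved. The work goes in short steps, Python scripts to look and compute and a shell command to move; the robot and the scene stay as the last step left them, time stands still between calls to the robot, and variables do not carry over. Pictures are saved under pics/ and viewed, at most 10 in all, crops included, and the job is handed in when it is done.

```bash
mkdir -p pics; cat > h.py <<'E'
import numpy as np, cv2
from cell import manip
from scipy.spatial.transform import Rotation as R
def snap(n,f):
    s=manip.sense(); c=manip.camera(n); cv2.imwrite('pics/'+f+'.png',c['pixels'][:,:,::-1])
    np.save('pics/'+f+'.npy',{k:v for k,v in c.items() if k!='pixels'}|{'s':s},allow_pickle=True); return c
E
python3 - <<'E'
from h import *
for n in('scene','top'):
    c=snap(n,n+'0'); print({k:v for k,v in c.items() if k!='pixels'})
print(manip.sense())
E
```

```text
{'fov_y': 45.30235868331255, 'cx': 269.61813293372796, 'cy': 205.0524081146091, 'eye': array([1221.49393694, -491.66651059,  985.22041547]), 'rotation': array([42.52068875, -0.63625862, 51.07472711])}
{'fov_y': 57.57959277011115, 'cx': 282.0110622222736, 'cy': 208.18506730075316, 'eye': array([469.92254537,  14.18669698, 856.8310961 ]), 'rotation': array([  7.68613327,   1.44168168, -90.918221  ])}
{'clock': 0.1, 'q': array([ 6.88819845e+01,  2.79004587e+00,  5.59895536e+00,  9.29325062e+01,
       -9.54933283e-04,  8.26784521e+01]), 'joint_vel': array([ 0.02992736, -0.21663796,  0.27912413,  0.04298738,  0.01002704,
       -0.06124806]), 'tau': array([ 2.90651769e-03, -3.39851046e+01,  3.20936680e+01,  1.58375816e-02,
       -1.77182205e-04, -1.00786195e-05]), 'position': array([125.00688417, 509.32896538, 230.20722056]), 'tool_rot': array([-1.79877289e+02, -1.48037203e-02,  1.66203518e+02]), 'force': array([ 0.09172524, -0.60566331, -0.60276648]), 'moment': array([-0.02825503, -0.06396812, -0.01079204]), 'gripper_force': 0.0, 'grip_width': 0.9983861417115438}
```

View pics/scene0.png

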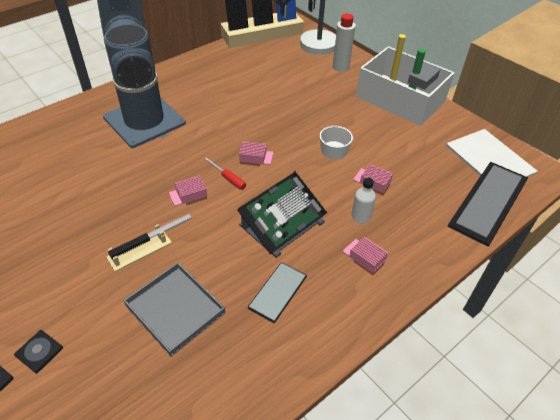

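View pics/top0.png

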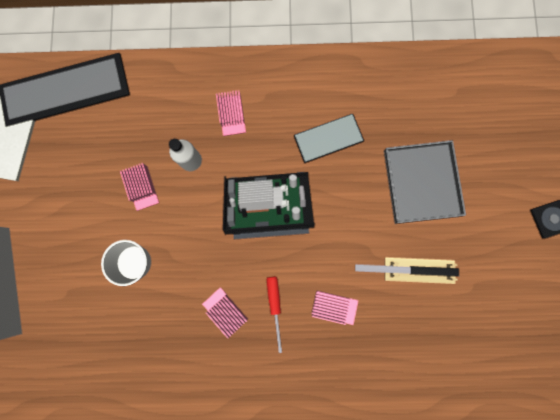

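The top view has image right = −y and image up = +x. It shows the bar on its rest at about (421,270) with the tip at (357,268), the board at about (268,203) with the clips and fulcrum on its right, the tray at (424,182), and the tub, driver, bottle and phone. The grey-silver sink at (257,195) on the board is the one meant. The four pink ones, at (230,112), (139,186), (224,312) and (335,308), are decoys.

```bash
cat >> h.py <<'E'
def cam(f):
    c=np.load('pics/'+f+'.npy',allow_pickle=True).item()
    if 'eye' in c: Rc=R.from_euler('xyz',c['rotation'],degrees=True).as_matrix(); e=np.array(c['eye'])
    else:
        T=np.array(c['hand_eye']); Rt=R.from_euler('xyz',c['s']['tool_rot'],degrees=True).as_matrix()
        Rc=Rt@T[:3,:3]; e=Rt@T[:3,3]+c['s']['position']
    return Rc,e,210/np.tan(np.radians(c['fov_y']/2)),c['cx'],c['cy']
def ray(f,u,v):
    Rc,e,F,cx,cy=cam(f); d=Rc@np.array([(u-cx)/F,-(v-cy)/F,-1]); return e,d/np.linalg.norm(d)
def atz(f,u,v,z):
    e,d=ray(f,u,v); return e+d*(z-e[2])/d[2]
def proj(f,P):
    Rc,e,F,cx,cy=cam(f); p=(np.atleast_2d(P)-e)@Rc; return np.c_[cx+F*p[:,0]/-p[:,2],cy-F*p[:,1]/-p[:,2]]
def crop(f,x0,y0,x1,y1,k):
    im=cv2.imread('pics/'+f+'.png')[y0:y1,x0:x1]; return cv2.resize(im,None,fx=k,fy=k,interpolation=cv2.INTER_CUBIC)
def tool():
    s=manip.sense(); return np.array(s['position']),R.from_euler('xyz',s['tool_rot'],degrees=True)
def togo(P,Rg):
    p,r=tool(); return r.inv().apply(np.array(P)-p)/1000,(r.inv()*Rg).as_rotvec(degrees=True)
E
python3 - <<'E'
from h import *
np.set_printoptions(precision=1,suppress=True)
for n,u,v,z in [('tip',356,268,34),('hend',459,271,34),('rest',421,271,6),('tray',424,182,12),('sink',257,195,90),('boardL',224,205,60),('boardR',312,205,60)]: print(n,atz('top0',u,v,z))
c=manip.camera('wrist'); print(c['fov_y'],c['cx'],c['cy'],c['hand_eye'])
b=crop('top0',215,165,325,245,7); cv2.imwrite('pics/a.png',b)
w=np.vstack([crop('top0',350,250,470,292,6),crop('scene0',100,205,200,270,4)[:, :].copy() if 0 else cv2.copyMakeBorder(crop('scene0',95,205,200,270,5),0,0,0,720-525,cv2.BORDER_CONSTANT)]); cv2.imwrite('pics/b.png',w)
E
```

```text
tip [ 450.4 -121.6   34. ]
hend [ 440.9 -336.8   34. ]
rest [ 441.1 -266.9    6. ]
tray [ 637.1 -284.2   12. ]
sink [601.8  82.4  90. ]
boardL [587.  155.1  60. ]
boardR [583.3 -30.7  60. ]
66.94023626738715 276.11788994779664 202.22206630563755 [[   0.     1.     0.3   81.1]
 [   1.    -0.    -0.    -0.2]
 [  -0.     0.3   -1.  -141.5]
 [   0.     0.     0.     1. ]]
```

View pics/a.png

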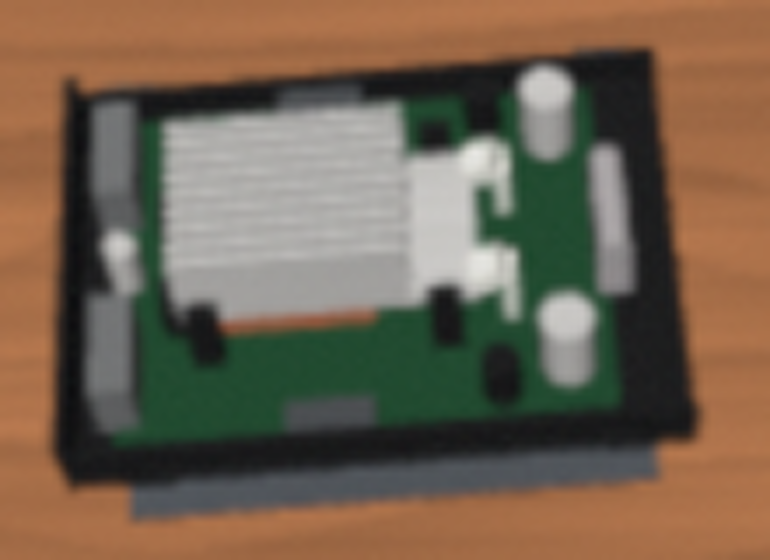

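View pics/b.png

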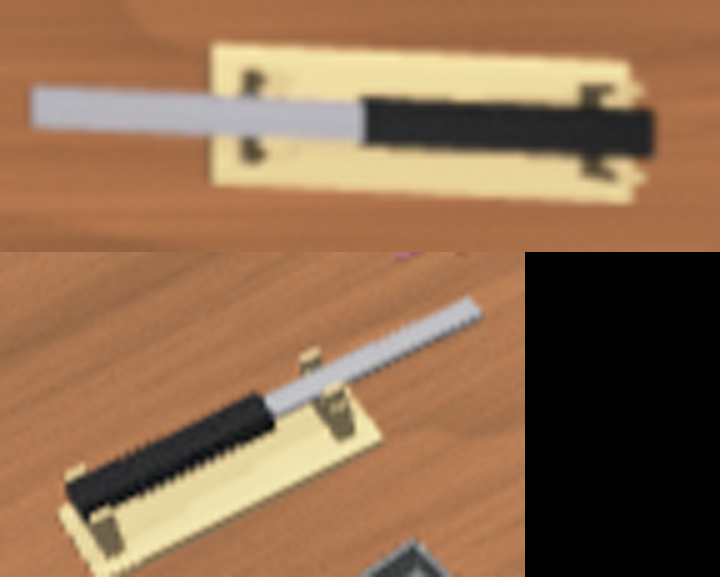

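The crops show the bar with its tip at (355.3,267.8) and handle end at (458.7,272) in the top view, lying straight on its rest. The clips are at about (284,189) and (285,204), and the sink is silver with a copper foot. The bar's length comes out at 215 mm, as it should. Next I'll view the board and the rest from the wrist.

```bash
python3 - <<'E'
from h import *
np.set_printoptions(precision=3,suppress=True)
print(togo([590,0,215],R.from_euler('xyz',[180,0,88],degrees=True)))
E
```

```text
(array([-0.573, -0.384,  0.016]), array([-0.096,  0.058, 78.204]))
```

```bash
r='[-0.573,-0.384,0.016,0,0,78.2,0]'; python3 -m pendant '[[-0.573,-0.384,0.016,0,0,78.2,0],[-0.573,-0.384,0.016,0,0,78.2,0],[-0.573,-0.384,0.016,0,0,78.2,0],[-0.573,-0.384,0.016,0,0,78.2,0],[-0.573,-0.384,0.016,0,0,78.2,0],[-0.573,-0.384,0.016,0,0,78.2,0],[-0.573,-0.384,0.016,0,0,78.2,0],[-0.573,-0.384,0.016,0,0,78.2,0],[-0.573,-0.384,0.016,0,0,78.2,0],[-0.573,-0.384,0.016,0,0,78.2,0],[-0.573,-0.384,0.016,0,0,78.2,0],[-0.573,-0.384,0.016,0,0,78.2,0],[-0.573,-0.384,0.016,0,0,78.2,0],[-0.573,-0.384,0.016,0,0,78.2,0],[-0.573,-0.384,0.016,0,0,78.2,0],[-0.573,-0.384,0.016,0,0,78.2,0],[-0.573,-0.384,0.016,0,0,78.2,0],[-0.573,-0.384,0.016,0,0,78.2,0],[-0.573,-0.384,0.016,0,0,78.2,0],[-0.573,-0.384,0.016,0,0,78.2,0]]'; python3 - <<'E'
from h import *
np.set_printoptions(precision=3,suppress=True)
snap('wrist','wb'); cv2.imwrite('pics/wb2.png',crop('wb',0,0,560,420,800/560))
print(togo([443,-287,190],R.from_euler('xyz',[180,0,87.5],degrees=True)))
E
```

```text
clock: 1.82
position: [589.4, 0.8, 214.9]
tool_rot: [-179.9, -0.0, 88.0]
force: [0.0, 0.3, -0.2]
grip_width: 1.0
gripper_force: 0.0
(array([-0.293, -0.137,  0.025]), array([-0.049, -0.03 ,  0.561]))
```

View pics/wb2.png

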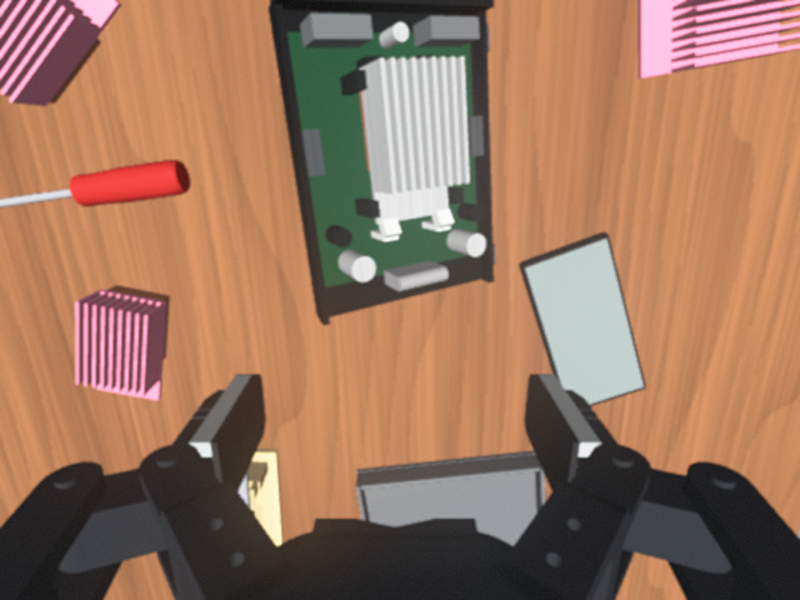

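The wrist view shows, in 800-wide pixels, the sink at about (420,125), the white clips at (387,228) and (440,218), and a silver socket at (416,277), beyond which lies the chassis end. The rest is at the lower left at (260,490). I'll enlarge the board and move on to view the rest.

```bash
python3 - <<'E'
from h import *
cv2.imwrite('pics/wb3.png',crop('wb',225,30,350,150,5)[:600]); cv2.imwrite('pics/wb4.png',crop('wb',185,100,355,230,4.6))
E
python3 -m pendant '[[-0.293,-0.137,0.025,0,0,0.5,0],[-0.293,-0.137,0.025,0,0,0.5,0],[-0.293,-0.137,0.025,0,0,0.5,0],[-0.293,-0.137,0.025,0,0,0.5,0],[-0.293,-0.137,0.025,0,0,0.5,0],[-0.293,-0.137,0.025,0,0,0.5,0],[-0.293,-0.137,0.025,0,0,0.5,0],[-0.293,-0.137,0.025,0,0,0.5,0],[-0.293,-0.137,0.025,0,0,0.5,0],[-0.293,-0.137,0.025,0,0,0.5,0],[-0.293,-0.137,0.025,0,0,0.5,0]]'; python3 -c "
from h import *
snap('wrist','wr'); cv2.imwrite('pics/wr2.png',crop('wr',0,0,560,420,800/560))"
```

```text
clock: 2.78
position: [443.1, -286.5, 190.8]
tool_rot: [180.0, -0.0, 87.6]
force: [-0.7, 1.3, -0.5]
grip_width: 1.0
gripper_force: 0.0
```

View pics/wb3.png

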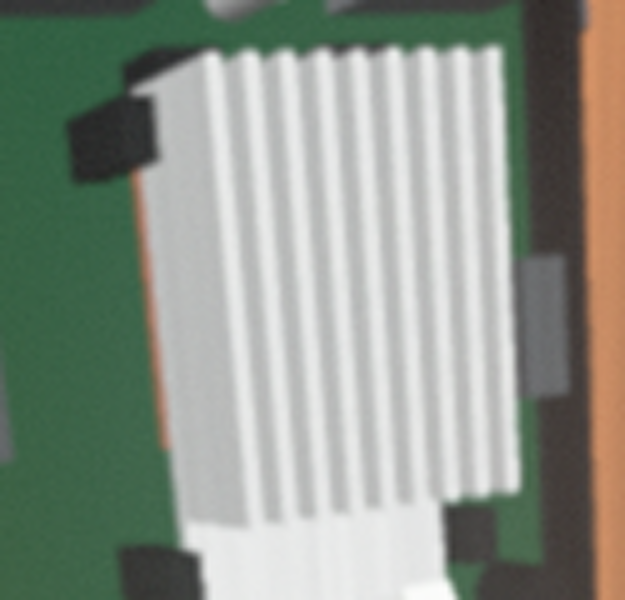

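View pics/wr2.png

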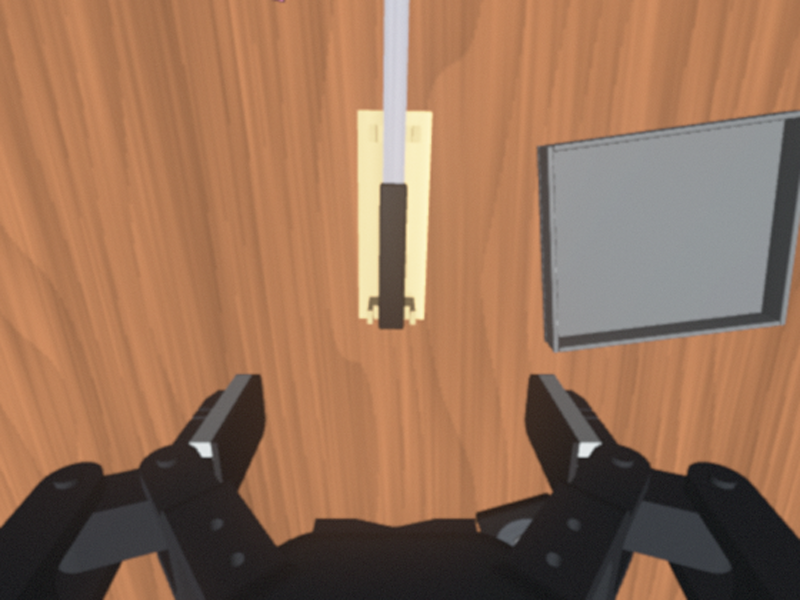

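The enlarged crop shows the silver sink with its copper foot, in wrist pixels. The fin-top corners are (266.6,40.4), (325,39.6), (328.8,128.4) and (274.6,135). The rest view (800-wide) shows the handle corners at (381,184), (407,184), (378,328) and (404,328), and the tray rim at (540,147), (800,112), (782,323) and (556,350). I'll fit the poses from these.

```bash
cat > fit.py <<'E'
from h import *
from scipy.optimize import least_squares
np.set_printoptions(precision=2,suppress=True)
k=560/800
def fit(obs,x0,tilt,free=(1,1,1,1)):
    fr=np.array(free,bool); x0=np.array(x0,float)
    def full(v): x=x0.copy(); x[fr]=v; return x
    def rot(x): return R.from_euler('ZX',[x[3],tilt],degrees=True)
    def res(v):
        x=full(v); return np.concatenate([(proj(f,rot(x).apply(p)+x[:3])-uv)[0] for f,p,uv in obs])
    s=least_squares(res,x0[fr],loss='soft_l1'); return full(s.x),res(s.x).reshape(-1,2)
F=[[38,26,44],[-32,26,44],[38,-26,44],[-32,-26,44],[-32,26,18]]
W=[('wb',p,q) for p,q in zip(F,[(266.6,40.4),(274.6,135),(325,39.6),(328.8,128.4),(262,134.4)])]
T=[('top0',F[i],(215+u/7,165+v/7)) for i,u,v in [(2,163,120),(0,168,262),(3,403,103),(1,410,248)]]
if __name__=='__main__':
    # board x along +y world => yaw ~90; y uphill (towards robot): tilt about x of +26
    for o in (W,T,W+T): print('board',*fit(o,[590,80,60,88],26))
    H=[('wr',p,np.array(q)*k) for p,q in zip([[50,9,7],[50,-9,7],[-50,9,7],[-50,-9,7]],[(381,184),(407,184),(378,328),(404,328)])]
    print('bar',*fit(H,[443,-287,34,88],0,(1,1,0,1)))
    Ht=[('top0',[165,0,2],(355.3,267.8)),('top0',[-50,0,7],(458.7,272))]
    print('bar top',*fit(Ht,[443,-287,34,88],0,(1,1,0,1)))
    B=[('wr',p,np.array(q)*k) for p,q in zip([[75,25,6],[75,-25,6],[-75,25,6],[-75,-25,6]],[(358,110),(432,110),(359,320),(424,320)])]
    print('rest',*fit(B,[443,-287,0,88],0,(1,1,0,1)))
    Y=[('wr',p,np.array(q)*k) for p,q in zip([[-85,75,24],[-85,-75,24],[85,-75,24]],[(540,147),(556,350),(782,323)])]
    Y2=[('top0',p,q) for p,q in zip([[85,75,24],[85,-75,24],[-85,-75,24],[-85,75,24]],[(387,147),(451,141),(464,215),(396,223)])]
    print('tray',*fit(Y,[637,-284,0,0],0,(1,1,0,1))); print(*fit(Y2,[637,-284,0,0],0,(1,1,0,1)))
E
python3 fit.py
```

```text
board [590.6   84.25  44.39  93.13] [[-0.09 -0.14]
 [ 0.26  0.8 ]
 [ 0.14  0.02]
 [-0.47 -0.19]
 [ 0.11 -0.37]]
board [590.48  80.31  53.81  93.09] [[ 0.57 -0.01]
 [-0.43  0.33]
 [-0.04 -0.08]
 [-0.04 -0.23]]
board [590.74  84.03  44.88  93.07] [[ 0.14  0.06]
 [ 0.39  1.14]
 [ 0.45  0.26]
 [-0.26  0.17]
 [ 0.22 -0.07]
 [-0.61  0.76]
 [-1.66  0.89]
 [-1.59  0.73]
 [-1.68  0.37]]
bar [ 440.51 -281.45   34.     86.47] [[-0.93 -1.08]
 [ 0.95 -0.65]
 [ 0.04  1.15]
 [-0.05  1.5 ]]
bar top [ 441.84 -283.83   34.     86.84] [[-0.34 -0.  ]
 [ 0.33 -0.01]]
rest [ 441.7  -262.3     0.     86.75] [[-0.28  0.11]
 [ 0.1   1.03]
 [ 0.21 -1.08]
 [-0.   -0.39]]
tray [ 631.81 -279.14    0.      6.19] [[ 0.22 -0.49]
 [-4.04  2.68]
 [ 1.01 -0.22]]
[ 637.03 -280.45    0.      4.86] [[-2.13  0.29]
 [ 1.03 -0.77]
 [ 0.65  0.64]
 [-0.4  -0.26]]
```

```bash
python3 - <<'E'
from h import *
np.set_printoptions(precision=4,suppress=True)
print(togo([440.7,-281.8,15],R.from_euler('xyz',[180,0,86.7],degrees=True)))
E
```

```text
(array([ 0.0042, -0.0031,  0.1758]), array([ 0.0445, -0.0138,  0.9229]))
```

```bash
python3 -m pendant '[[0.0042,-0.0031,0.04,0,0,0.9,0],[0.0042,-0.0031,0.08,0,0,0.9,0],[0.0042,-0.0031,0.12,0,0,0.9,0],[0.0042,-0.0031,0.15,0,0,0.9,0],[0.0042,-0.0031,0.165,0,0,0.9,0],[0.0042,-0.0031,0.1755,0,0,0.9,0],[0.0042,-0.0031,0.1755,0,0,0.9,0],[0.0042,-0.0031,0.1755,0,0,0.9,1],[0.0042,-0.0031,0.1755,0,0,0.9,1],[0.0042,-0.0031,0.1755,0,0,0.9,1],[0.0042,-0.0031,0.1755,0,0,0.9,1],[0.0042,-0.0031,0.1755,0,0,0.9,1],[0.0042,-0.0031,0.1755,0,0,0.9,1],[0.0042,-0.0031,0.1755,0,0,0.9,1],[0.0042,-0.0031,0.1755,0,0,0.9,1],[0.0042,-0.0031,0.1755,0,0,0.9,1]]' 100
```

```text
clock: 4.17
position: [440.9, -284.2, 16.2]
tool_rot: [179.9, 0.1, 86.6]
force: [-0.3, 1.3, 5.3]
grip_width: 0.186
gripper_force: 98.2
```

```bash
python3 -m pendant '[[0,0,-0.02,0,0,0,1],[0,0,-0.06,0,0,0,1],[0,0,-0.10,0,0,0,1],[0,0,-0.14,0,0,0,1],[0,0,-0.175,0,0,0,1],[0,0,-0.175,0,0,0,1],[0,0,-0.175,0,0,0,1]]'; python3 -c "
from h import *
snap('wrist','wg'); cv2.imwrite('pics/wg2.png',crop('wg',150,0,400,330,1.8))"
```

```text
clock: 4.75
position: [441.4, -284.7, 192.6]
tool_rot: [179.7, 0.2, 86.6]
force: [0.2, -0.3, -2.6]
grip_width: 0.188
gripper_force: 97.9
```

View pics/wg2.png

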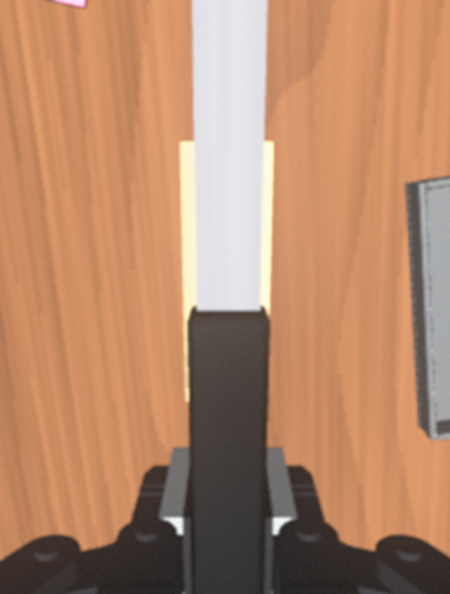

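```bash
python3 - <<'E'
from h import *
from scipy.optimize import least_squares
np.set_printoptions(precision=2,suppress=True)
c=np.load('pics/wg.npy',allow_pickle=True).item(); T=np.array(c['hand_eye']);F=210/np.tan(np.radians(c['fov_y']/2))
print(T)
def pj(P):
    p=(P-T[:3,3])@T[:3,:3]; return np.c_[c['cx']+F*p[:,0]/-p[:,2],c['cy']-F*p[:,1]/-p[:,2]]
o=np.array([(190,308),(268,308),(193.5,0),(266.5,0),(197,305),(263,305)])/1.8+[150,0]
# bar in tool: x along tool x, z = -tool z, y=-tool y ; pose: offset dx,dz, pitch, yaw,dy
def res(v):
    Rb=R.from_euler('xyz',[180,v[3],v[4]],degrees=True)
    f=lambda x,y,z:Rb.apply([x,y,z])+[v[0],v[1],v[2]]
    # camera row0 blade point: x unknown v[5]
    P=np.array([f(50,9,7),f(50,-9,7),f(v[5],7,2),f(v[5],-7,2),f(50,7,2),f(50,-7,2)])
    r=pj(P)-o; r[4:,1]=0; return np.r_[r.ravel(),(v[2]+19)/4]
s=least_squares(res,[0,0,-19,0,0,100]);print(s.x,s.fun)
E
```

```text
[[   0.      0.95    0.31   79.55]
 [   1.     -0.     -0.     -1.66]
 [   0.      0.31   -0.95 -141.46]
 [   0.      0.      0.      1.  ]]
[  2.63  -1.04 -16.1   -2.84  -0.09 110.19] [-1.25  0.    1.84  0.03  0.46 -0.02 -0.47  0.01  0.66  0.   -1.27  0.
  0.72]
```

```bash
python3 - <<'E'
from fit import *
im=cv2.imread('pics/wb.png').astype(int)
x,_=fit(W,[590,80,60,88],26); rot=R.from_euler('ZX',[x[3],26],degrees=True)
g=lambda P:proj('wb',rot.apply(P)+x[:3])
print('fulc top ends',g([[-92,18,26],[-92,-18,26],[-92,18,21],[-87,18,21],[-97,-18,21]]).ravel())
m=((im.max(2)-im.min(2)<30)&(im.min(2)>110)).astype(np.uint8)
m[:, :262]=0;m[:,320:]=0;m[:178]=0;m[205:]=0
n,l,s,c=cv2.connectedComponentsWithStats(m)
print(s,c)
i=1+np.argmax(s[1:,4]); print(cv2.minAreaRect(np.argwhere(l==i)[:,::-1].astype(np.float32)))
print('plate/clip',g([[-52,26,18],[-52,-26,18],[-66,14,27],[-66,-14,27],[-66,25,27],[-66,-25,27]]).ravel())
print('chassis',g([[-112,68,0],[-112,-68,0],[-112,68,10],[73,68,18],[73,-68,18]]).ravel())
E
```

```text
fulc top ends [279.95 199.09 313.03 191.47 277.58 197.85 277.13 192.76 310.58 195.24]
[[     0      0    560    420 234699]
 [   262    183      2     10     15]
 [   269    186     45     18    486]] [[279.48 209.53]
 [262.33 187.33]
 [290.84 194.46]]
((291.14044189453125, 194.73187255859375), (14.843180656433105, 44.50259780883789), 85.36454010009766)
plate/clip [264.35 156.57 313.51 148.3  281.99 171.07 308.54 165.96 271.   173.18
 318.44 164.06]
chassis [222.9  223.41 339.44 194.89 226.02 226.64 194.77  -5.16 346.32   1.84]
```

```bash
cat > pry.py <<'E'
from h import *
np.set_printoptions(precision=4,suppress=True)
O=np.array([590.6,84.25,44.4]); Rb=R.from_euler('ZX',[93.1,26],degrees=True)
G=np.array([2.5,-.5,-17.8])  # bar origin in tool
def pose(L,c,a,dz=0,dy=0):
    """L: tip distance along bar past fulcrum foot-point, c: clearance at fulcrum, a: pitch, dz: lift along board normal"""
    s,k=np.sin(np.radians(a)),np.cos(np.radians(a))
    tip=np.array([-92+s*(7+c)+k*L, dy, 21+k*(7+c)-s*L+dz])
    Rt=Rb*R.from_euler('YX',[a,180],degrees=True)
    P=O+Rb.apply(tip)-Rt.apply(np.array([165,0,0])+G); return tip,P,Rt
def barinboard():
    p,r=tool(); t=Rb.inv().apply(p+r.apply(np.array([165,0,0])+G)-O); d=(Rb.inv()*r).as_matrix()
    print('tip board',t,'pitch',np.degrees(np.arcsin(-d[2,0])),'yaw',np.degrees(np.arcsin(d[1,0])),'roll',np.degrees(np.arcsin(d[2,1])))
    f=manip.sense()['force']; print('force board',Rb.inv().apply(f),'clk',manip.sense()['clock'])
def go(*a,**k):
    tip,P,Rt=pose(*a,**k); print('tip',tip,'TCP',P); print(togo(P,Rt))
E
python3 -c "
from pry import *
barinboard(); go(20,1.5,29,dz=30); print(pose(48,1.5,29)[0])"
```

```text
tip board [-192.8144  207.8244   80.3126] pitch -2.8136346005820765 yaw -5.858579220267837 roll 25.85796192596888
force board [ 0.429  -0.9092 -2.1586] clk 4.8
tip [-70.3867   0.      48.7381] TCP [ 653.3099 -138.1994  146.9808]
(array([0.1579, 0.204 , 0.043 ]), array([ 23.8519, -29.903 , -12.8563]))
[-45.8974   0.       5.1634]
```

```bash
python3 -m pendant '[[0.158,0.204,0.01,23.85,-29.9,-12.86,1],[0.158,0.204,0.02,23.85,-29.9,-12.86,1],[0.158,0.204,0.03,23.85,-29.9,-12.86,1],[0.158,0.204,0.043,23.85,-29.9,-12.86,1],[0.158,0.204,0.043,23.85,-29.9,-12.86,1],[0.158,0.204,0.043,23.85,-29.9,-12.86,1],[0.158,0.204,0.043,23.85,-29.9,-12.86,1],[0.158,0.204,0.043,23.85,-29.9,-12.86,1],[0.158,0.204,0.043,23.85,-29.9,-12.86,1],[0.158,0.204,0.043,23.85,-29.9,-12.86,1],[0.158,0.204,0.043,23.85,-29.9,-12.86,1]]'; python3 -c "
from pry import *
snap('wrist','wp'); snap('scene','sp'); barinboard(); go(20,8,29)
print(proj('wp',O+Rb.apply([[-52,26,18],[-52,-26,18],[-32,26,44],[-32,-26,44],[-92,18,26],[-92,-18,26]])))
print(proj('sp',O+Rb.apply([[-52,0,18],[-92,0,26],pose(20,1.5,29,dz=30)[0]])))
cv2.imwrite('pics/wp2.png',np.hstack([crop('wp',150,0,400,300,2),cv2.resize(crop('sp',190,140,340,260,2),(300,240))[:, :].repeat(1,0) if 0 else cv2.copyMakeBorder(crop('sp',225,165,325,265,3),0,300,0,0,cv2.BORDER_CONSTANT)]))"
```

```text
clock: 5.72
position: [652.3, -139.3, 148.9]
tool_rot: [-150.9, 25.8, 106.6]
force: [0.1, -0.1, -0.7]
grip_width: 0.189
gripper_force: 98.3
tip board [-71.6093   1.6793  51.6427] pitch 28.937290677197772 yaw -0.20705043995440556 roll 0.22320534290224023
force board [ 0.2208 -0.882   0.2161] clk 5.8167
tip [-67.2355   0.      24.4231] TCP [ 642.4961 -135.6292  125.1266]
(array([0.017 , 0.0021, 0.0215]), array([ 0.1405, -0.0622, -0.2071]))
[[ 198.6066 -308.9547]
 [ 367.1136 -308.6764]
 [ 160.5637 -534.8693]
 [ 412.1044 -534.2628]
 [ 234.5655 -122.625 ]
 [ 328.4217 -122.5288]]
[[272.9041 215.9147]
 [261.579  223.0725]
 [271.1779 215.2872]]
```

View pics/wp2.png

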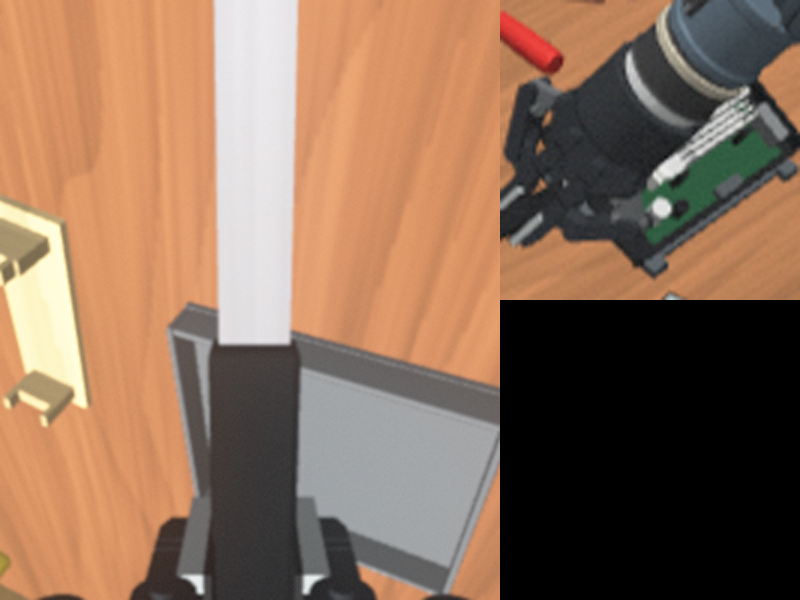

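The view shows the bar level and firm in the pads, with its blade centred. The blade tip and board are out of the wrist view and hidden in the scene view, so I'll go by feel on the fulcrum.

```bash
python3 -m pendant '[[0.009,0.002,0.011,0.1,0,-0.2,1],[0.017,0.002,0.0215,0.1,0,-0.2,1],[0.017,0.002,0.0215,0.1,0,-0.2,1],[0.017,0.002,0.0215,0.1,0,-0.2,1]]'; python3 -c "
from pry import *
barinboard(); go(20,0,29)"
```

```text
clock: 6.15
position: [641.7, -134.9, 123.3]
tool_rot: [-150.7, 25.7, 106.9]
force: [-0.4, -0.0, 0.2]
grip_width: 0.187
gripper_force: 98.2
tip board [-66.3769   0.3219  22.6541] pitch 28.940041013792573 yaw 0.16106705718593375 roll -0.18838075675077742
force board [-0.0275  0.4232 -0.0286] clk 6.15
tip [-71.1139   0.      17.4261] TCP [ 639.643  -139.6678  118.8378]
(array([-0.0016, -0.0001,  0.0067]), array([-0.1261, -0.0597,  0.1611]))
```

```bash
for i in 1; do python3 -m pendant '[[0,0,0.002,0,0,0,1],[0,0,0.004,0,0,0,1],[0,0,0.004,0,0,0,1]]'; done; python3 -m pendant '[[0,0,0.001,0,0,0,1],[0,0,0.0015,0,0,0,1]]';python3 -m pendant '[[0,0,0.001,0,0,0,1],[0,0,0.0015,0,0,0,1]]';python3 -m pendant '[[0,0,0.001,0,0,0,1],[0,0,0.0015,0,0,0,1]]'; python3 -c "
from pry import *
barinboard(); go(20,0,29)"
```

```text
clock: 6.4
position: [641.8, -136.5, 119.6]
tool_rot: [-150.8, 25.7, 106.9]
force: [0.6, -1.0, -1.6]
grip_width: 0.19
gripper_force: 98.2
clock: 6.57
position: [641.1, -136.8, 117.7]
tool_rot: [-150.7, 25.7, 106.9]
force: [-0.4, -0.2, -0.4]
grip_width: 0.186
gripper_force: 98.2
clock: 6.73
position: [640.6, -137.5, 116.5]
tool_rot: [-150.7, 25.7, 106.9]
force: [1.1, 0.2, 1.0]
grip_width: 0.187
gripper_force: 98.5
clock: 6.9
position: [640.2, -138.1, 115.5]
tool_rot: [-150.7, 25.7, 106.9]
force: [2.4, 1.0, 2.3]
grip_width: 0.191
gripper_force: 98.7
tip board [-69.5259  -1.4135  14.8321] pitch 28.963529972815035 yaw 0.19895017915717977 roll -0.12499741061104802
force board [ 0.8497 -1.17    3.1748] clk 6.9
tip [-71.1139   0.      17.4261] TCP [ 639.643  -139.6678  118.8378]
(array([-0.0027, -0.002 , -0.0016]), array([-0.0327, -0.0362,  0.199 ]))
```

```bash
python3 -m pendant '[[0,-0.0015,0.001,0,0,0,1],[0,-0.0015,0.0015,0,0,0,1],[0,-0.0015,0.0015,0,0,0,1]]'; python3 -c "
from pry import *
barinboard(); go(20,0,29)"
```

```text
clock: 7.15
position: [638.7, -138.8, 115.0]
tool_rot: [-150.8, 25.7, 106.9]
force: [4.0, 0.6, 2.5]
grip_width: 0.192
gripper_force: 99.0
tip board [-70.0949  -0.4515  13.7006] pitch 28.94790021139931 yaw 0.12850665928255225 roll -0.0293433859384787
force board [ 0.3509 -2.5649  3.9995] clk 7.15
tip [-71.1139   0.      17.4261] TCP [ 639.643  -139.6678  118.8378]
(array([-0.0027, -0.0008, -0.0029]), array([ 0.0376, -0.0521,  0.1285]))
```

```bash
python3 -m pendant '[[0,-0.0005,-0.003,0,0,0,1],[0.005,-0.0005,-0.003,0,0,0,1],[0.01,-0.0005,-0.003,0,0,0,1],[0.01,-0.0005,-0.003,0,0,0,1]]'; python3 -c "
from pry import *
barinboard(); go(32,0,29)"; python3 -m pendant '[[0.004,0,0,0,0,0,1],[0.008,0,0,0,0,0,1],[0.008,0,0,0,0,0,1]]'; python3 -c "
from pry import *
barinboard(); go(46,0,29)"
```

```text
clock: 7.48
position: [635.0, -127.9, 111.9]
tool_rot: [-150.5, 25.6, 107.1]
force: [0.6, 1.2, 2.6]
grip_width: 0.188
gripper_force: 98.7
tip board [-59.0465   1.588    9.6318] pitch 28.95046255839516 yaw 0.38192688786107165 roll -0.3678358108617058
force board [1.1811 0.5    2.6278] clk 7.4833
tip [-60.6185   0.      11.6084] TCP [ 636.5289 -129.3257  113.6089]
(array([-0.0024,  0.0005, -0.0011]), array([-0.2089, -0.0481,  0.382 ]))
clock: 7.73
position: [633.3, -121.1, 108.7]
tool_rot: [-150.6, 25.6, 107.0]
force: [1.5, -0.2, 1.3]
grip_width: 0.189
gripper_force: 98.8
tip board [-52.166    1.2001   6.1756] pitch 28.94537112213306 yaw 0.31695328922639565 roll -0.2785416243243419
force board [-0.3095 -0.7758  1.7705] clk 7.7333
tip [-48.3738   0.       4.8211] TCP [ 632.8957 -117.2598  107.5085]
(array([ 0.004 ,  0.0003, -0.0008]), array([-0.1429, -0.0537,  0.317 ]))
```

```bash
python3 -m pendant '[[0.003,0,-0.0005,0,0,0,1],[0.006,0,-0.0005,0,0,0,1],[0.006,0,-0.0005,0,0,0,1]]'; python3 -c "
from pry import *
barinboard(); go(48,0,29)"
```

```text
clock: 7.98
position: [632.1, -115.9, 106.5]
tool_rot: [-150.6, 25.6, 107.0]
force: [1.9, 1.7, 2.4]
grip_width: 0.183
gripper_force: 98.7
tip board [-46.9181   1.0347   3.7571] pitch 28.94058047573364 yaw 0.2870968927473893 roll -0.2582754435905483
force board [ 1.631  -0.7545  2.999 ] clk 7.9833
tip [-46.6246   0.       3.8515] TCP [ 632.3766 -115.5361  106.637 ]
(array([ 0.0002,  0.0002, -0.0004]), array([-0.1362, -0.0587,  0.2872]))
```

```bash
python3 -c "
from pry import *
for a in (25,22,19,16): go(49,-1,a)"
```

```text
tip [-45.0552   0.       5.7296] TCP [ 628.5343 -118.3794   98.4552]
(array([0.0023, 0.0003, 0.0088]), array([-0.1462,  3.9413,  0.2823]))
tip [-44.3204   0.       8.2074] TCP [ 626.0392 -120.4246   93.1203]
(array([0.0035, 0.0003, 0.015 ]), array([-0.1536,  6.9413,  0.2785]))
tip [-43.7162   0.      10.7203] TCP [ 623.487  -122.1592   87.7029]
(array([0.005 , 0.0003, 0.021 ]), array([-0.1609,  9.9413,  0.2745]))
tip [-43.2444   0.      13.2613] TCP [ 620.8848 -123.5784   82.2179]
(array([0.0069, 0.0003, 0.027 ]), array([-0.1682, 12.9413,  0.2705]))
```

```bash
python3 -m pendant '[[0.001,0.0003,0.0044,0,2,0.2,1],[0.0023,0.0003,0.0088,-0.1,3.9,0.3,1],[0.0029,0.0003,0.012,-0.1,5.4,0.3,1],[0.0035,0.0003,0.015,-0.1,6.9,0.3,1],[0.0035,0.0003,0.015,-0.1,6.9,0.3,1]]';  python3 -c "
from pry import *
barinboard()
for a in (19,16,13): go(49,-1,a)"
```

```text
clock: 8.4
position: [625.6, -119.6, 92.9]
tool_rot: [-152.3, 19.4, 103.0]
force: [1.1, 6.1, 3.1]
grip_width: 0.195
gripper_force: 99.3
tip board [-43.2283   0.1774   8.7719] pitch 21.660502036495643 yaw -0.026906515427227575 roll -0.0400445420312478
force board [5.989  0.0826 3.4504] clk 8.4
tip [-43.7162   0.      10.7203] TCP [ 623.487  -122.1592   87.7029]
(array([-0.0002,  0.0003,  0.0061]), array([-0.0531,  2.6605, -0.0282]))
tip [-43.2444   0.      13.2613] TCP [ 620.8848 -123.5784   82.2179]
(array([0.0009, 0.0003, 0.0123]), array([-0.0524,  5.6605, -0.0295]))
tip [-42.9062   0.      15.8236] TCP [ 618.2396 -124.6783   76.6804]
(array([0.0023, 0.0003, 0.0183]), array([-0.0516,  8.6605, -0.0309]))
```

```bash
python3 -m pendant '[[0,0.0003,0.003,0,1.3,0,1],[0,0.0003,0.0061,0,2.7,0,1],[0.0005,0.0003,0.009,0,4.2,0,1],[0.0009,0.0003,0.0123,0,5.7,0,1],[0.0009,0.0003,0.0123,0,5.7,0,1]]';  python3 -c "
from pry import *
barinboard()
for a in (13,11,9): go(49,-1,a)"
```

```text
clock: 8.82
position: [621.2, -123.5, 82.5]
tool_rot: [-153.1, 14.4, 100.3]
force: [2.3, 4.4, 2.5]
grip_width: 0.187
gripper_force: 98.8
tip board [-43.2352  -0.2527  13.5947] pitch 16.02417204234728 yaw -0.027143551332403378 roll -0.009165230789369934
force board [ 4.3023 -1.2099  3.4101] clk 8.8167
tip [-42.9062   0.      15.8236] TCP [ 618.2396 -124.6783   76.6804]
(array([ 0.0009, -0.0002,  0.0066]), array([-0.0166,  3.0242, -0.0276]))
tip [-42.7554   0.      17.5401] TCP [ 616.4558 -125.2327   72.9671]
(array([ 0.0016, -0.0002,  0.0107]), array([-0.0161,  5.0242, -0.0279]))
tip [-42.6647   0.      19.2608] TCP [ 614.6584 -125.6431   69.2417]
(array([ 0.0024, -0.0002,  0.0147]), array([-0.0156,  7.0242, -0.0282]))
```

```bash
python3 -m pendant '[[0.0004,-0.0002,0.0033,0,1.5,0,1],[0.0009,-0.0002,0.0066,0,3,0,1],[0.0009,-0.0002,0.0066,0,3,0,1]]';  python3 -c "
from pry import *
barinboard()"; python3 -m pendant '[[0.0004,0,0.002,0,1,0,1],[0.0007,0,0.004,0,2,0,1],[0.0007,0,0.004,0,2,0,1]]';  python3 -c "
from pry import *
barinboard()
for a in (8,6,4): go(49,-1,a)"
```

```text
clock: 9.07
position: [618.3, -125.3, 76.4]
tool_rot: [-153.4, 11.7, 98.8]
force: [1.9, 5.3, 2.6]
grip_width: 0.187
gripper_force: 99.1
tip board [-43.5243  -0.4043  15.6659] pitch 12.975592352682911 yaw -0.0861318588715623 roll 0.019228684300945348
force board [ 5.2342 -0.8162  3.2789] clk 9.0667
clock: 9.32
position: [616.6, -126.9, 73.0]
tool_rot: [-153.6, 10.1, 97.9]
force: [1.2, 4.7, 4.2]
grip_width: 0.189
gripper_force: 99.1
tip board [-44.5056  -0.4713  17.1572] pitch 11.15686655283854 yaw -0.13543483461643968 roll 0.012713105886553921
force board [4.5898 0.5074 4.3845] clk 9.3167
tip [-42.6418   0.      20.1221] TCP [ 613.7552 -125.7942   67.3759]
(array([ 0.0025, -0.0001,  0.0059]), array([-0.01  ,  3.1569, -0.1358]))
tip [-42.6413   0.      21.8452] TCP [ 611.9413 -125.9878   63.6408]
(array([ 0.0032, -0.0001,  0.01  ]), array([-0.0076,  5.1569, -0.136 ]))
tip [-42.7008   0.      23.5673] TCP [ 610.1193 -126.0366   59.9051]
(array([ 0.0041, -0.0001,  0.0141]), array([-0.0053,  7.1569, -0.1361]))
```

```bash
python3 -c "
from pry import *
s=manip.sense(); r=tool()[1]; print('tool F',r.inv().apply(s['force']),'M',r.inv().apply(s['moment']))
a=cv2.imread('pics/top0.png'); snap('top','t1'); b=cv2.imread('pics/t1.png')
d=cv2.absdiff(a,b).max(2); 
print((d[160:245:5,205:330:5]>40).astype(int))"
```

```text
tool F [ 3.6534 -0.5173 -5.1896] M [-0.5396  1.6629  0.0108]
[[0 0 0 0 0 0 0 0 0 0 0 0 0 0 0 1 1 1 1 1 0 1 1 1 1]
 [0 0 0 0 0 0 0 0 0 0 0 0 0 0 0 1 1 1 1 1 1 1 1 1 1]
 [0 0 0 0 0 0 0 0 0 0 0 0 0 0 0 1 1 1 1 1 1 1 1 1 1]
 [0 0 0 0 0 0 0 0 0 0 0 0 0 0 0 1 1 0 0 1 1 1 1 1 1]
 [0 0 0 0 0 0 0 0 1 1 1 1 1 0 0 1 1 1 1 1 1 1 1 1 1]
 [0 0 0 0 0 0 0 0 0 0 0 0 0 0 1 0 1 0 0 1 1 1 1 1 1]
 [0 0 0 0 0 0 0 0 0 0 0 0 0 0 1 1 1 1 1 1 1 1 1 1 1]
 [0 0 0 0 0 0 0 0 0 0 0 0 0 0 1 1 1 1 1 0 1 1 1 1 1]
 [0 0 0 0 0 0 0 0 0 0 0 0 0 0 1 1 1 1 1 0 1 1 1 1 1]
 [0 0 0 0 0 0 0 0 0 0 0 0 0 0 1 1 1 1 1 0 1 1 1 1 1]
 [0 0 0 0 0 0 0 0 0 1 0 1 1 0 1 1 1 1 1 1 1 1 1 1 1]
 [0 0 0 0 0 0 0 0 0 0 0 0 0 0 1 1 1 1 1 1 1 1 1 1 1]
 [0 0 0 0 0 0 0 0 0 0 0 0 0 0 1 1 1 1 1 1 1 1 1 1 1]
 [0 0 0 0 0 0 0 0 0 0 0 0 0 0 1 1 1 1 1 1 1 1 1 1 1]
 [0 0 0 0 0 0 0 0 0 0 0 0 0 0 1 1 1 1 1 1 1 1 1 1 1]
 [0 0 0 0 0 0 0 0 0 0 0 0 0 0 0 1 1 1 1 1 1 1 1 1 1]
 [0 0 0 0 0 0 0 0 0 0 0 0 1 1 1 1 1 1 1 1 1 1 1 1 1]]
```

```bash
python3 -c "
from pry import *
for f in ('wb','wg','wp','t1'):
    s=np.load('pics/'+f+'.npy',allow_pickle=True).item()['s']; r=R.from_euler('xyz',s['tool_rot'],degrees=True); print(f,r.inv().apply(s['force']),r.inv().apply(s['moment']))
a=cv2.imread('pics/top0.png',0); b=cv2.imread('pics/t1.png',0)
p=np.array([[[x,y]] for y in (182,190,198,206) for x in (240,250,258,266)],np.float32)
q,st,e=cv2.calcOpticalFlowPyrLK(a,b,p,None,winSize=(11,11),maxLevel=1); print(np.c_[p[:,0],(q-p)[:,0],st])
p2=proj('top0',O+Rb.apply([[-32,0,44]]));th=np.radians(3);v=np.array([-32-38,0,44]);v2=np.array([v[0]*np.cos(th)+v[2]*np.sin(th),0,-v[0]*np.sin(th)+v[2]*np.cos(th)])+[38,0,0];print(v2,proj('top0',O+Rb.apply([v2]))-p2)
"
```

```text
wb [0.2884 0.0241 0.1816] [-0.0375  0.0002  0.0039]
wg [-0.3294  0.1684  2.6264] [ 0.001  -0.0272  0.0282]
wp [0.2285 0.3569 0.5555] [-0.5501  0.529  -0.0038]
t1 [ 3.6534 -0.5173 -5.1896] [-0.5396  1.6629  0.0108]
[[ 240.      182.       -1.2046   -0.3444    1.    ]
 [ 250.      182.       -6.535    -0.1336    1.    ]
 [ 258.      182.       -1.2885   -1.5701    1.    ]
 [ 266.      182.       -1.6471   -2.3539    1.    ]
 [ 240.      190.       -1.4507   -0.5682    1.    ]
 [ 250.      190.       -1.6269   -1.0326    1.    ]
 [ 258.      190.        0.3824   -2.1181    1.    ]
 [ 266.      190.       -1.6463    5.3545    1.    ]
 [ 240.      198.       -1.3555   -0.8336    1.    ]
 [ 250.      198.       -1.7264   -0.7417    1.    ]
 [ 258.      198.       -1.1065   -1.3782    1.    ]
 [ 266.      198.       31.1344 -169.1673    1.    ]
 [ 240.      206.       -0.6896    0.1357    1.    ]
 [ 250.      206.       -0.5992   -0.834     1.    ]
 [ 258.      206.       -6.1552   -0.5601    1.    ]
 [ 266.      206.      300.7821  -69.6937    0.    ]]
[-29.6013   0.      47.6032] [[-1.3022 -0.9551]]
```

Comparing top views before and after, the sink is tilting, by roughly 4° so far. I'll continue levering.

```bash
cat > flow.py <<'E'
from pry import *
from scipy.optimize import least_squares
def tilt(new):
    a=cv2.imread('pics/top0.png',0); b=cv2.imread('pics/'+new+'.png',0)
    g=[(x,y,44) for x in np.arange(36,-31,-6) for y in np.arange(-24,25,6)]
    p=proj('top0',O+Rb.apply(g)).astype(np.float32)[:,None]
    q,st,e=cv2.calcOpticalFlowPyrLK(a,b,p,None,winSize=(13,13),maxLevel=1); f=(q-p)[:,0]
    def mod(v):
        w=R.from_euler('y',v[0],degrees=True).apply(np.array(g)-[38,0,0])+[38+v[1],v[2],v[3]]; return proj('top0',O+Rb.apply(w))-p[:,0]
    k=(st[:,0]>0)&(np.abs(f).max(1)<6)
    s=least_squares(lambda v:np.r_[(mod(v)-f)[k].ravel(),v[3]*.5],[0,0,0,0],loss='soft_l1',f_scale=.3); print('tilt',s.x,k.sum(),s.cost)
E
python3 -c "
from flow import *
tilt('t1')"
python3 -m pendant '[[0.001,0,0.002,0,1,0,1],[0.0025,0,0.004,0,2,0,1],[0.0025,0,0.0059,0,3.1,0,1],[0.0025,0,0.0059,0,3.1,0,1]]';  python3 -c "
from flow import *
barinboard();snap('top','t2');tilt('t2')
for a in (6,4): go(49,-1,a)"
```

```text
tilt [ 4.897  -1.6974 -0.586   1.055 ] 82 32.29677160309763
clock: 9.7
position: [613.9, -127.0, 67.6]
tool_rot: [-153.8, 7.4, 96.6]
force: [3.2, -1.7, 3.5]
grip_width: 0.189
gripper_force: 99.1
tip board [-43.9088  -0.5017  19.8303] pitch 8.197094655970913 yaw -0.18019483254311672 roll 0.017012488845599104
force board [-1.8434 -1.2713  4.5688] clk 9.7
tilt [ 6.6869 -2.9413  1.7404  3.8961] 92 28.746746662448988
tip [-42.6413   0.      21.8452] TCP [ 611.9413 -125.9878   63.6408]
(array([ 0.0018, -0.    ,  0.0044]), array([-0.0035,  2.2759, -0.168 ]))
tip [-42.7008   0.      23.5673] TCP [ 610.1193 -126.0366   59.9051]
(array([ 0.0024, -0.    ,  0.0085]), array([-0.0005,  4.2759, -0.168 ]))
```

```bash
python3 -m pendant '[[0.001,0,0.0022,0,1.1,0,1],[0.0018,0,0.0044,0,2.2,0,1],[0.0018,0,0.0044,0,2.2,0,1]]';  python3 -c "
from flow import *
barinboard();snap('top','t3');tilt('t3')
for a in (9,13): go(48,-0.5,a)"
```

```text
clock: 10.0
position: [611.8, -126.0, 63.4]
tool_rot: [-153.9, 5.5, 95.6]
force: [3.6, -4.0, 5.5]
grip_width: 0.186
gripper_force: 99.1
tip board [-42.6963  -0.5074  21.4165] pitch 6.055682281981627 yaw -0.17046380387369547 roll 0.002171413740202711
force board [-4.1608 -0.6644  6.4044] clk 10.0
tilt [ 8.2753 -3.6832  3.3154  5.8114] 94 40.30676806075221
tip [-43.5741   0.      19.9111] TCP [ 614.9922 -126.5358   69.8261]
(array([-0.0014, -0.    , -0.0068]), array([-0.008 , -2.8774, -0.1613]))
tip [-43.7681   0.      16.5358] TCP [ 618.5979 -125.522    77.3205]
(array([-0.0015, -0.    , -0.0151]), array([-0.0136, -6.8774, -0.161 ]))
```

```bash
python3 -m pendant '[[-0.0014,0,-0.0035,0,-1.5,0,1],[-0.0014,0,-0.007,0,-3,0,1],[-0.0015,0,-0.011,0,-5,0,1],[-0.0015,0,-0.0151,0,-6.9,0,1],[-0.0015,0,-0.0151,0,-6.9,0,1]]';  python3 -c "
from flow import *
barinboard();snap('top','t4');tilt('t4')
for a in (16,19): go(48,-0.5,a)"
```

```text
clock: 10.47
position: [618.9, -121.7, 77.7]
tool_rot: [-153.4, 11.7, 99.0]
force: [2.0, -0.1, 1.2]
grip_width: 0.19
gripper_force: 98.7
tip board [-40.0337  -0.0322  16.7094] pitch 13.128289276575673 yaw 0.10480706122138218 roll -0.0043376165504074955
force board [-0.2593 -1.3     1.9599] clk 10.4667
tilt [ 4.0814 -0.8153 -1.2751  0.0135] 62 11.334454836398162
tip [-44.0678   0.      14.0176] TCP [ 621.2603 -124.3827   82.8976]
(array([-0.004 , -0.0003, -0.0055]), array([-0.0121, -2.9941,  0.0967]))
tip [-44.4989   0.      11.5186] TCP [ 623.8788 -122.9219   88.4204]
(array([-0.0041, -0.0003, -0.0118]), array([-0.0096, -5.9941,  0.0971]))
```

```bash
python3 -m pendant '[[-0.004,0,-0.003,0,-1.5,0,1],[-0.004,0,-0.0055,0,-3,0,1],[-0.004,0,-0.0085,0,-4.5,0,1],[-0.004,0,-0.0118,0,-6,0,1],[-0.004,0,-0.0118,0,-6,0,1]]';  python3 -c "
from flow import *
barinboard();snap('top','t5');tilt('t5')
for a in (19,): go(48,-0.5,a)"
```

```text
clock: 10.93
position: [624.5, -123.8, 89.0]
tool_rot: [-152.7, 17.1, 101.8]
force: [-0.1, 2.4, 2.3]
grip_width: 0.189
gripper_force: 98.8
tip board [-45.4551  -0.143   11.8538] pitch 19.134684958046304 yaw 0.029686238598740807 roll 0.015294725220031466
force board [2.4092 0.948  2.0751] clk 10.9333
tilt [-22.4825  19.495   -3.4499  -0.0246] 9 0.46045404021297187
tip [-44.4989   0.      11.5186] TCP [ 623.8788 -122.9219   88.4204]
(array([ 0.001 , -0.0002, -0.    ]), array([0.0086, 0.0222, 0.0134]))
```

```bash
python3 -m pendant '[[-0.01,0,0,0,0,0,1],[-0.03,0,0,0,0,0,1],[-0.045,0,-0.005,0,0,0,1],[-0.06,0,-0.03,0,0,0,1],[-0.06,0,-0.07,0,0,0,1],[-0.06,0,-0.1,0,0,0,1],[-0.06,0,-0.1,0,0,0,1]]';  python3 -c "
from flow import *
barinboard();snap('top','t6');tilt('t6')
p,r=tool(); print(p)
s=R.from_euler('xyz',[180,0,86.6],degrees=True)
print(togo([440.9,-284.2,100],s))"
```

```text
clock: 11.57
position: [645.8, -140.2, 197.5]
tool_rot: [-151.0, 17.1, 101.7]
force: [-37.9, 1.4, 30.6]
grip_width: 0.186
gripper_force: 98.4
tip board [-63.0158  28.279  118.524 ] pitch 19.077593238535727 yaw -0.05772338453311121 roll -1.6334374846662691
force board [ 3.4957 47.3958 10.925 ] clk 11.5667
tilt [ 0.2706  2.4346 -1.5907  0.0004] 39 10.82281529757248
[ 647.098  -136.764   198.7057]
(array([-0.0689, -0.1435,  0.2206]), array([-26.0704,  20.3869,  10.3955]))
```

```bash
python3 -c "
from flow import *
s=manip.sense()
for k in ('q','joint_vel','tau','force','moment','position','tool_rot'): print(k,s[k])
for f in ('t5','t6'): print(np.load('pics/'+f+'.npy',allow_pickle=True).item()['s']['q'])
snap('wrist','w7');snap('scene','s7');cv2.imwrite('pics/m7.png',np.hstack([crop('w7',100,0,460,420,1.2),crop('s7',150,80,450,320,1.2)[:504]]) if 0 else np.vstack([cv2.resize(cv2.imread('pics/w7.png'),(400,300)),crop('t6',180,130,330,250,2.5)[:300,:375].copy() if 0 else cv2.resize(crop('t6',190,140,330,245,1),(400,300),interpolation=cv2.INTER_CUBIC)]))
m=np.hstack([cv2.imread('pics/m7.png'),cv2.resize(cv2.imread('pics/s7.png')[100:300,150:350],(400,400)) if 0 else cv2.copyMakeBorder(cv2.resize(cv2.imread('pics/s7.png')[60:320,140:340],(400,520)),0,80,0,0,cv2.BORDER_CONSTANT)]); cv2.imwrite('pics/m7.png',m)"
```

```text
q [ -6.8587  63.898   81.2524 131.349  -23.437   80.8951]
joint_vel [ 0.2819 -1.6353 -0.9694 -0.3268  0.9381 -3.4112]
tau [ -9.3705 -61.553   27.56     4.9192  -2.1018   0.0155]
force [-2.9926  2.7736 -2.0327]
moment [ 0.5499 -0.1989 -0.1745]
position [ 647.098  -136.764   198.7057]
tool_rot [-151.2938   17.1241  101.7065]
[ -6.1554  47.5666  42.2137 107.3668 -22.9586  80.9265]
[ -7.1155  64.1168  81.3637 131.5056 -23.5653  80.8118]
```

View pics/m7.png

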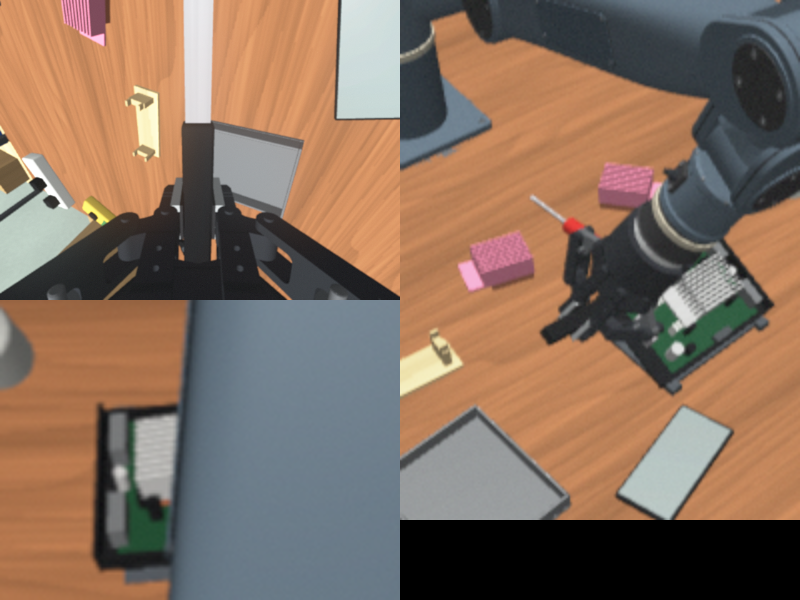

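The view shows nothing in contact: the bar is free above the board and the sink has its near end raised. The force spike came from joints 3 and 4 reaching their range limits, so I'll move away from there at once and return the bar.

```bash
python3 -m pendant '[[-0.0689,-0.1435,0.21,-26.07,20.39,10.4,1],[-0.0689,-0.1435,0.21,-26.07,20.39,10.4,1],[-0.0689,-0.1435,0.21,-26.07,20.39,10.4,1],[-0.0689,-0.1435,0.21,-26.07,20.39,10.4,1],[-0.0689,-0.1435,0.21,-26.07,20.39,10.4,1],[-0.0689,-0.1435,0.21,-26.07,20.39,10.4,1],[-0.0689,-0.1435,0.21,-26.07,20.39,10.4,1],[-0.0689,-0.1435,0.21,-26.07,20.39,10.4,1],[-0.0689,-0.1435,0.21,-26.07,20.39,10.4,1],[-0.0689,-0.1435,0.21,-26.07,20.39,10.4,1],[-0.0689,-0.1435,0.21,-26.07,20.39,10.4,1]]'; python3 -c "
from flow import *
snap('top','t8');tilt('t8');snap('wrist','w8')
print(manip.sense()['q'],manip.sense()['force'])
print(togo([440.9,-284.2,60],R.from_euler('xyz',[180,0,86.6],degrees=True)))"
```

```text
clock: 12.63
position: [437.1, -282.8, 107.9]
tool_rot: [-179.6, -0.2, 86.1]
force: [-0.1, -0.2, -1.7]
grip_width: 0.193
gripper_force: 101.5
tilt [ 6.4135 -3.0397 -0.5588  0.6684] 104 25.027297949441436
[-39.8904   3.1826  -7.6129  79.2434   0.0976  53.7371] [ 0.1401 -0.1687 -0.6257]
(array([-0.0023, -0.0016,  0.0506]), array([ 0.0266, -0.1017, -0.2276]))
```

```bash
python3 - <<'E'
from h import *
for f in('wg','wp','w8'):
    im=cv2.imread('pics/'+f+'.png',0).astype(int)
    c=im[:,277]; r=np.argmax(np.diff(c[120:220])*-1)+120
    o=[]
    for row in (5,100):
        b=cv2.imread('pics/'+f+'.png').astype(int)[row]; m=(b.max(1)-b.min(1)<25)&(b.min(1)>140); i=np.where(m[200:350])[0]+200; o.append((i.min(),i.max()))
    h=np.where(im[200,230:330]<70)[0]+230
    print(f,r,o,h.min(),h.max())
E
python3 -m pendant '[[-0.0023,-0.0016,0.02,0,0,-0.2,1],[-0.0023,-0.0016,0.045,0,0,-0.2,1],[-0.0023,-0.0016,0.045,0,0,-0.2,1],[-0.0023,-0.0016,0.045,0,0,-0.2,1]]'; python3 -c "
from h import *
np.set_printoptions(precision=4,suppress=True)
print(togo([440.9,-284.2,17],R.from_euler('xyz',[180,0,86.6],degrees=True)))"
```

```text
wg 172 [(np.int64(257), np.int64(297)), (np.int64(258), np.int64(295))] 256 297
wp 171 [(np.int64(258), np.int64(297)), (np.int64(259), np.int64(295))] 256 298
w8 172 [(np.int64(257), np.int64(297)), (np.int64(258), np.int64(295))] 297 297
clock: 13.07
position: [442.9, -282.1, 65.3]
tool_rot: [-180.0, -0.2, 86.9]
force: [0.4, -0.3, -1.4]
grip_width: 0.187
gripper_force: 101.4
(array([-0.0024, -0.0018,  0.0483]), array([-0.0283, -0.1964,  0.253 ]))
```

```bash
python3 -m pendant '[[-0.0018,-0.0012,0.015,0,0,0.1,1],[-0.0018,-0.0012,0.03,0,0,0.1,1],[-0.0018,-0.0012,0.03,0,0,0.1,1],[-0.0018,-0.0012,0.03,0,0,0.1,1],[-0.0018,-0.0012,0.03,0,0,0.1,1],[-0.0018,-0.0012,0.03,0,0,0.1,1]]'; python3 -c "
from h import *
np.set_printoptions(precision=4,suppress=True)
snap('wrist','w9')
print(togo([440.9,-284.2,17],R.from_euler('xyz',[180,0,86.6],degrees=True)))
manip.camera('top');print(togo([440.9,-284.2,17],R.from_euler('xyz',[180,0,86.6],degrees=True)))"
```

```text
clock: 13.57
position: [443.4, -285.8, 38.3]
tool_rot: [179.7, 0.0, 86.7]
force: [-1.3, 0.4, -0.7]
grip_width: 0.187
gripper_force: 101.4
(array([ 0.0014, -0.0025,  0.0211]), array([0.2842, 0.0125, 0.098 ]))
(array([ 0.0013, -0.0023,  0.0208]), array([ 0.265 , -0.0009,  0.0917]))
```

```bash
python3 - <<'E'
from h import *
np.set_printoptions(precision=2,suppress=True)
c=np.load('pics/w9.npy',allow_pickle=True).item(); T=np.array(c['hand_eye']);F=210/np.tan(np.radians(c['fov_y']/2))
b=cv2.imread('pics/w9.png').astype(int); hsv=cv2.cvtColor(b.astype(np.uint8),cv2.COLOR_BGR2HSV)
def tp(u,v,z):
    d=T[:3,:3]@np.array([(u-c['cx'])/F,-(v-c['cy'])/F,-1]); return T[:3,3]+d*(z-T[2,3])/d[2]
m=(hsv[:,:,0]>20)&(hsv[:,:,0]<32)&(hsv[:,:,1]>60)&(hsv[:,:,2]>170)
for r in range(5,260,15):
    i=np.where(m[r])[0]
    bl=np.where((b[r].max(1)-b[r].min(1)<25)&(b[r].min(1)>140))[0]
    if len(i)>5: 
        L,Rr=tp(i.min(),r,32),tp(i.max()+1,r,32); q=[tp(k,r,-19.8)[1] for k in(bl.min(),bl.max()+1)] if len(bl) else 0
        print(r,i.min(),i.max(),L,Rr,(L+Rr)[1]/2,'blade',q)
E
```

```text
80 224 321 [ 88.66 -28.36  32.  ] [88.76 21.66 32.  ] -3.34937270637824 blade [np.float64(-8.213808525742358), np.float64(5.7472289159032055)]
```

```bash
python3 -m pendant '[[0.001,-0.0023,0.004,0,0,0,1],[0.001,-0.0023,0.01,0,0,0,1],[0.001,-0.0023,0.015,0,0,0,1],[0.001,-0.0023,0.019,0,0,0,1],[0.001,-0.0023,0.02,0,0,0,1],[0.001,-0.0023,0.02,0,0,0,1]]'; python3 -m pendant '[[0,0,0.001,0,0,0,1],[0,0,0.001,0,0,0,1]]'
```

```text
clock: 14.17
position: [439.4, -283.4, 16.2]
tool_rot: [179.9, -0.1, 86.7]
force: [-0.7, 0.9, 2.7]
grip_width: 0.183
gripper_force: 102.1
clock: 14.33
position: [439.4, -283.5, 16.2]
tool_rot: [179.9, -0.1, 86.7]
force: [-3.9, 3.4, 6.3]
grip_width: 0.187
gripper_force: 102.8
```

```bash
python3 -m pendant '[[0,0,0,0,0,0,0.5],[0,0,0,0,0,0,0.2],[0,0,0,0,0,0,0.2],[0,0,0,0,0,0,0.2],[0,0,-0.005,0,0,0,0.2],[0,0,-0.02,0,0,0,0.2],[0,0,-0.06,0,0,0,0.2],[0,0,-0.10,0,0,0,0.2],[0,0,-0.14,0,0,0,0.2],[0,0,-0.18,0,0,0,0.2],[0,0,-0.2,0,0,0,0.2],[0,0,-0.2,0,0,0,0.2]]'; cat > sk.py <<'E'
from flow import *
import fit as FT
def sink(th): # sink pose in world tilted th about far foot edge
    Rs=Rb*R.from_euler('y',th,degrees=True); Os=O+Rb.apply(np.array([38,0,0])+R.from_euler('y',th,degrees=True).apply([-38,0,0])); return Os,Rs
def sgo(p,th,dz=0):
    Os,Rs=sink(th); Rt=Rs*R.from_euler('x',180,degrees=True); P=Os+Rs.apply(np.array(p)+[0,0,dz]); print('TCP',P,*togo(P,Rt))
E
python3 - <<'E'
from sk import *
snap('wrist','w10'); snap('top','t10'); tilt('t10')
# check bar in wrist view: handle & rest
f='w10'; print(proj(f,[[440.6,-281.8,41]]))
print('bar pred tip',proj('t10',[[450,-117.1,36],[437.7,-331.7,41]]))
d=cv2.absdiff(cv2.imread('pics/top0.png'),cv2.imread('pics/t10.png')).max(2); print((d[255:288:4,350:400:4]>40).astype(int))
p,r=tool();print(p); print(togo([590,0,215],R.from_euler('xyz',[180,0,93],degrees=True)))
E
```

```text
clock: 15.33
position: [442.0, -286.4, 222.9]
tool_rot: [179.3, 0.4, 86.7]
force: [0.4, -0.2, 0.6]
grip_width: 0.8
gripper_force: 0.0
tilt [ 6.62 -3.12 -0.67  0.45] 106 22.225917109553116
[[273.83 173.67]]
bar pred tip [[354.04 268.27]
 [458.09 272.68]]
[[0 0 0 0 0 0 0 0 0 0 0 0 0]
 [0 0 0 0 0 0 0 0 0 0 0 0 0]
 [0 0 0 0 0 0 0 0 0 0 0 0 0]
 [0 0 0 0 0 0 0 0 0 0 0 0 0]
 [0 0 0 0 0 0 0 0 0 0 0 0 0]
 [0 0 0 0 0 0 0 0 0 0 0 0 0]
 [0 0 0 0 0 0 0 0 0 0 0 0 0]
 [0 0 0 0 0 0 0 0 0 0 0 0 0]
 [0 0 0 0 0 0 0 0 0 0 0 0 0]]
[ 440.09 -284.74  216.83]
(array([0.29, 0.13, 0.  ]), array([ 0.3 ,  0.04, -6.32]))
```

```bash
python3 - <<'E'
from sk import *
sgo([-4,0,13],5.3,55); print(proj('top0',O+Rb.apply([[0,0,44]])))
E
```

```text
TCP [621.8   88.4  108.74] [0.38 0.16 0.11] [25.97 -6.62 -7.53]
[[255.82 191.68]]
```

```bash
python3 -m pendant '[[0.38,0.16,0.05,26,-6.6,-7.5,0.2],[0.38,0.16,0.05,26,-6.6,-7.5,0.2],[0.38,0.16,0.05,26,-6.6,-7.5,0.2],[0.38,0.16,0.05,26,-6.6,-7.5,0.2],[0.38,0.16,0.05,26,-6.6,-7.5,0.2],[0.38,0.16,0.06,26,-6.6,-7.5,0.2],[0.38,0.16,0.08,26,-6.6,-7.5,0.2],[0.38,0.16,0.1,26,-6.6,-7.5,0.2],[0.38,0.16,0.11,26,-6.6,-7.5,0.2],[0.38,0.16,0.11,26,-6.6,-7.5,0.2],[0.38,0.16,0.11,26,-6.6,-7.5,0.2],[0.38,0.16,0.11,26,-6.6,-7.5,0.2],[0.38,0.16,0.11,26,-6.6,-7.5,0.2]]'; python3 - <<'E'
from sk import *
snap('wrist','w11'); np.set_printoptions(precision=4,suppress=True)
print(manip.sense()['q'])
sgo([-4,0,13],5.3,30); sgo([-4,0,13],5.3,0)
Os,Rs=sink(5.3); print(proj('w11',Os+Rs.apply([[-32,26,44],[-32,-26,44],[38,26,44],[38,-26,44],[-52,26,18],[-52,-26,18]])))
E
```

```text
clock: 16.52
position: [619.8, 86.7, 102.7]
tool_rot: [-153.3, 4.6, 95.6]
force: [0.8, -0.4, 0.2]
grip_width: 0.799
gripper_force: 0.0
[  4.1209  53.6214  54.8518 117.6999  -4.7555  90.8897]
TCP [611.0319  85.5083  86.3698] [ 0.0023 -0.0002  0.0206] [-0.3881 -0.0902  0.0637]
TCP [598.106   82.0331  59.5213] [0.0023 0.     0.0506] [-0.3881 -0.0902  0.0637]
[[231.2747 292.4118]
 [321.1644 293.3261]
 [225.9969 174.1607]
 [327.8992 174.902 ]
 [237.9527 295.663 ]
 [314.8978 296.4516]]
```

```bash
python3 - <<'E'
from h import *
b=cv2.imread('pics/w11.png').astype(int); m=((b.max(2)-b.min(2)<22)&(b.min(2)>125)).astype(np.uint8)
for r in range(150,300,10):
    i=np.where(m[r,190:370])[0]+190; print(r,(i.min(),i.max(),len(i)) if len(i) else 0)
cv2.imwrite('pics/w11m.png',m*255)
E
```

```text
150 0
160 0
170 (np.int64(237), np.int64(321), 79)
180 (np.int64(228), np.int64(330), 97)
190 (np.int64(228), np.int64(329), 96)
200 (np.int64(229), np.int64(328), 94)
210 (np.int64(229), np.int64(328), 94)
220 (np.int64(230), np.int64(327), 93)
230 (np.int64(230), np.int64(327), 94)
240 (np.int64(231), np.int64(326), 90)
250 (np.int64(231), np.int64(326), 91)
260 (np.int64(231), np.int64(325), 90)
270 (np.int64(232), np.int64(325), 90)
280 (np.int64(232), np.int64(325), 92)
290 (np.int64(233), np.int64(324), 92)
```

```bash
python3 -m pendant '[[0.002,0.001,0.015,-0.4,0,0,0.2],[0.002,0.001,0.03,-0.4,0,0,0.2],[0.002,0.001,0.03,-0.4,0,0,0.2]]'; python3 - <<'E'
from sk import *
np.set_printoptions(precision=4,suppress=True)
sgo([-4,-1,13],5.3)
E
```

```text
clock: 16.82
position: [606.5, 82.6, 77.6]
tool_rot: [-153.8, 4.6, 95.3]
force: [-0.5, -0.0, -0.8]
grip_width: 0.805
gripper_force: 0.0
TCP [599.0035  82.0817  59.0829] [0.0017 0.0014 0.0198] [-0.0697 -0.1745 -0.0664]
```

```bash
python3 -m pendant '[[0.0017,0.0008,0.01,0,0,0,0.2],[0.0017,0.0008,0.0195,0,0,0,0.2],[0.0017,0.0008,0.0195,0,0,0,0.2],[0.0017,0.0008,0.0195,0,0,0,0.2]]'; python3 - <<'E'
from sk import *
np.set_printoptions(precision=4,suppress=True)
sgo([-4,-1,13],5.3)
E
python3 -m pendant '[[0,0,0,0,0,0,0.3],[0,0,0,0,0,0,0.35],[0,0,0,0,0,0,0.4],[0,0,0,0,0,0,1],[0,0,0,0,0,0,1],[0,0,0,0,0,0,1],[0,0,0,0,0,0,1]]' 60
```

```text
clock: 17.15
position: [601.4, 83.1, 62.3]
tool_rot: [-154.2, 4.6, 95.3]
force: [0.7, -0.1, 0.3]
grip_width: 0.801
gripper_force: 0.0
TCP [599.0035  82.0817  59.0829] [-0.0005 -0.0008  0.004 ] [ 0.2627 -0.1725 -0.0521]
clock: 17.73
position: [601.7, 84.0, 62.7]
tool_rot: [-154.2, 4.7, 95.4]
force: [-0.8, -0.7, 5.8]
grip_width: 0.596
gripper_force: 62.1
```

```bash
python3 -m pendant '[[-0.0005,0,-0.004,0,0,0,1],[-0.001,0,-0.01,0,0,0,1],[-0.002,0,-0.02,0,0,0,1],[-0.0035,0,-0.032,0,0,0,1],[-0.0045,0,-0.045,0,0,0,1],[-0.0045,0,-0.045,0,0,0,1]]' 90; python3 - <<'E'
from sk import *
np.set_printoptions(precision=4,suppress=True)
s=manip.sense(); print(s['q'],s['force']); snap('wrist','w12')
b=cv2.imread('pics/w12.png').astype(int); m=((b.max(2)-b.min(2)<22)&(b.min(2)>125)).astype(np.uint8)
for r in range(180,300,30):
    i=np.where(m[r,190:370])[0]+190; print(r,(i.min(),i.max(),len(i)) if len(i) else 0)
print(togo([610,20,190],R.from_euler('xyz',[180,0,95],degrees=True)))
E
```

```text
clock: 18.23
position: [623.2, 85.1, 103.2]
tool_rot: [-154.4, 4.6, 95.4]
force: [0.8, 1.3, -0.7]
grip_width: 0.593
gripper_force: 94.1
[  4.0477  52.685   53.5017 116.3539  -4.739   90.7989] [ 0.8011  1.2684 -0.6882]
180 0
210 (np.int64(208), np.int64(344), 118)
240 (np.int64(210), np.int64(342), 116)
270 (np.int64(212), np.int64(341), 113)
(array([-0.0705, -0.0526, -0.0663]), array([-25.598 ,   4.6193,  -0.6601]))
```

```bash
python3 -m pendant '[[-0.01,-0.005,-0.035,-7,1.2,0,1],[-0.03,-0.02,-0.066,-14,2.5,-0.3,1],[-0.0705,-0.0526,-0.0663,-20,3.6,-0.6,1],[-0.0705,-0.0526,-0.0663,-25.6,4.6,-0.7,1],[-0.0705,-0.0526,-0.0663,-25.6,4.6,-0.7,1],[-0.0705,-0.0526,-0.0663,-25.6,4.6,-0.7,1]]'; python3 - <<'E'
from sk import *
np.set_printoptions(precision=4,suppress=True)
s=manip.sense(); print(s['q'],s['force']); snap('scene','s13'); snap('top','t13')
print(togo([636,-278,120],R.from_euler('xyz',[180,0,95],degrees=True)))
E
```

```text
clock: 18.78
position: [604.0, 18.6, 189.2]
tool_rot: [-179.6, -0.0, 94.9]
force: [-0.8, -0.1, -0.8]
grip_width: 0.594
gripper_force: 94.4
[-4.5633 14.7954 14.3453 89.8981 -0.0557 80.5287] [-0.7516 -0.1139 -0.7784]
(array([-0.2991,  0.0021,  0.0693]), array([-0.247 , -0.0023,  0.0202]))
```

```bash
python3 -m pendant '[[-0.2991,0.002,0,0,0,0,1],[-0.2991,0.002,0,0,0,0,1],[-0.2991,0.002,0,0,0,0,1],[-0.2991,0.002,0,0,0,0,1],[-0.2991,0.002,0.03,0,0,0,1],[-0.2991,0.002,0.05,0,0,0,1],[-0.2991,0.002,0.069,0,0,0,1],[-0.2991,0.002,0.069,0,0,0,1],[-0.2991,0.002,0.069,0,0,0,1],[-0.2991,0.002,0.069,0,0,0,1],[-0.2991,0.002,0.069,0,0,0,1]]'; python3 - <<'E'
from sk import *
np.set_printoptions(precision=4,suppress=True)
snap('wrist','w14'); snap('scene','s14');snap('top','t14')
print(togo([636,-278,40],R.from_euler('xyz',[180,0,95],degrees=True)))
# tray rim corners from prior fits, predicted in current top & pixels for check
T=R.from_euler('z',5,degrees=True).apply([[85,75,24],[85,-75,24],[-85,-75,24],[-85,75,24]])+[636,-280,0]
print(proj('top0',T),proj('scene0',T))
E
```

```text
clock: 19.8
position: [637.9, -277.3, 119.6]
tool_rot: [-179.7, -0.1, 95.1]
force: [1.0, -0.2, -0.7]
grip_width: 0.591
gripper_force: 94.4
(array([-0.0008, -0.0023,  0.0823]), array([-0.0959,  0.0853,  0.1793]))
[[384.608  147.8361]
 [451.7574 140.6136]
 [464.5661 216.0185]
 [395.526  223.2915]] [[223.4319 306.674 ]
 [167.3485 350.8609]
 [121.4122 298.7926]
 [176.3816 260.8055]]
```

```bash
python3 -m pendant '[[-0.0008,-0.002,0.03,0,0,0,1],[-0.0008,-0.002,0.06,0,0,0,1],[-0.0008,-0.002,0.08,0,0,0,1],[-0.0008,-0.002,0.086,0,0,0,1],[-0.0008,-0.002,0.086,0,0,0,1],[-0.0008,-0.002,0.086,0,0,0,1]]'; python3 -m pendant '[[0,0,0.003,0,0,0,1],[0,0,0.005,0,0,0,1],[0,0,0.005,0,0,0,1]]';python3 -m pendant '[[0,0,0.001,0,0,0,1],[0,0,0.0025,0,0,0,1],[0,0,0.0025,0,0,0,1]]'
```

```text
clock: 20.45
position: [635.3, -278.7, 36.3]
tool_rot: [-179.9, 0.1, 95.1]
force: [0.0, 0.3, -0.9]
grip_width: 0.594
gripper_force: 94.5
clock: 20.7
position: [635.4, -279.5, 31.3]
tool_rot: [-179.9, 0.1, 95.1]
force: [-0.5, 1.1, -2.3]
grip_width: 0.592
gripper_force: 94.5
clock: 20.95
position: [634.3, -279.1, 27.1]
tool_rot: [-179.8, 0.0, 95.0]
force: [-1.0, 1.3, -1.9]
grip_width: 0.591
gripper_force: 94.5
```

```bash
for i in 1 2; do :; done; python3 -m pendant '[[0,0,0.001,0,0,0,1],[0,0,0.002,0,0,0,1],[0,0,0.002,0,0,0,1]]'; python3 -m pendant '[[0,0,0.001,0,0,0,1],[0,0,0.0015,0,0,0,1],[0,0,0.0015,0,0,0,1]]';python3 -m pendant '[[0,0,0.001,0,0,0,1],[0,0,0.0015,0,0,0,1],[0,0,0.0015,0,0,0,1]]'
```

```text
clock: 21.2
position: [634.2, -279.0, 24.8]
tool_rot: [-179.7, -0.0, 95.0]
force: [0.5, 0.9, -2.3]
grip_width: 0.593
gripper_force: 94.5
clock: 21.45
position: [634.3, -279.0, 23.5]
tool_rot: [-179.8, 0.0, 95.0]
force: [0.5, -0.0, -1.1]
grip_width: 0.594
gripper_force: 94.5
clock: 21.7
position: [634.3, -279.0, 22.0]
tool_rot: [-179.8, 0.0, 95.0]
force: [-0.1, 0.3, -1.1]
grip_width: 0.589
gripper_force: 94.5
```

```bash
python3 -m pendant '[[0,0,0.0015,0,0,0,1],[0,0,0.0015,0,0,0,1]]'; python3 -m pendant '[[0,0,0.0015,0,0,0,1],[0,0,0.0015,0,0,0,1]]';python3 -m pendant '[[0,0,0.001,0,0,0,1],[0,0,0.001,0,0,0,1]]'
```

```text
clock: 21.87
position: [634.2, -279.0, 20.4]
tool_rot: [-179.8, 0.0, 95.0]
force: [0.4, 0.8, -1.7]
grip_width: 0.593
gripper_force: 94.5
clock: 22.03
position: [634.4, -279.1, 20.2]
tool_rot: [-179.8, 0.0, 95.1]
force: [-1.1, -0.2, 1.6]
grip_width: 0.592
gripper_force: 95.1
clock: 22.2
position: [634.3, -279.1, 20.1]
tool_rot: [-179.8, 0.0, 95.1]
force: [-3.7, 1.9, 5.0]
grip_width: 0.593
gripper_force: 95.6
```

```bash
python3 -c "
from h import *
s=[]
for i in range(4):
    s.append(manip.sense()['force']); manip.camera('top')
print(np.mean(s,0))"
```

```text
[-3.47465937  1.40771551  5.67950722]
```

```bash
python3 -m pendant '[[0,0,0.0003,0,0,0,1],[0,0,0.0005,0,0,0,1],[0,0,0.0005,0,0,0,1],[0,0,0.0005,0,0,0,1]]' 20; python3 -m pendant '[[0,0,0,0,0,0,0.38],[0,0,0,0,0,0,0.34],[0,0,0,0,0,0,0.3],[0,0,0,0,0,0,0.25],[0,0,0,0,0,0,0.2],[0,0,0,0,0,0,0.2],[0,0,-0.01,0,0,0,0.2],[0,0,-0.03,0,0,0,0.2],[0,0,-0.065,0,0,0,0.2],[0,0,-0.1,0,0,0,0.2],[0,0,-0.14,0,0,0,0.2],[0,0,-0.16,0,0,0,0.2],[0,0,-0.16,0,0,0,0.2]]'; python3 - <<'E'
from sk import *
np.set_printoptions(precision=3,suppress=True)
snap('wrist','w15')
b=cv2.imread('pics/w15.png').astype(int); m=((b.max(2)-b.min(2)<22)&(b.min(2)>160)).astype(np.uint8)
n,l,s,c=cv2.connectedComponentsWithStats(m); print(s[1:][s[1:,4]>150])
# predicted corners for upright sink on floor, x=-4 under TCP(634.3,-279.1), yaw 95
Rr=R.from_euler('z',95,degrees=True)
P=Rr.apply(np.array([[-32,26,44],[-32,-26,44],[38,26,44],[38,-26,44],[-52,26,18],[-52,-26,18]])+[4,0,0])+[634.3,-279.1,4]; print(proj('w15',P))
for r in range(60,330,12):
    i=np.where(m[r,150:420])[0]+150
    if len(i)>5: print(r,i.min(),i.max())
E
```

```text
clock: 22.73
position: [634.4, -279.2, 20.1]
tool_rot: [-179.8, 0.0, 95.1]
force: [-3.6, 2.0, 8.0]
grip_width: 0.592
gripper_force: 95.6
clock: 23.82
position: [638.2, -280.7, 187.4]
tool_rot: [179.5, 0.5, 95.0]
force: [0.5, 0.1, 1.8]
grip_width: 0.801
gripper_force: 0.0
[[  45    0   23  115 1882]
 [ 390    0   78   50 2989]
 [ 192  108  139  121 9498]]
[[244.985 215.594]
 [300.104 215.598]
 [242.732 140.616]
 [302.262 140.735]
 [247.657 224.639]
 [297.608 224.631]]
108 199 301
120 193 324
132 194 315
144 195 307
156 197 301
168 200 301
180 237 301
192 242 300
204 243 300
216 243 300
228 247 296
300 165 387
```

```bash
python3 -c "
from h import *
print(manip.finish_job())"
```

```text
the job is handed in; nothing more can be done
None
```

I levered the sink out of its clips, put the bar back on its rest, set the sink down upright on the tray floor and handed the job in at about 24 s; the one hitch was joints 3 and 4 briefly reaching their range stops (they read about 0.02° past, with a force spike of about 49 N) while withdrawing the bar.

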